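# Put the shaker away and close the topping case

### The arm

A 6-joint arm with a two-finger parallel gripper is mounted at the origin on the work surface. World frame = base frame: x ahead of the robot, y to its left, z up, the work surface at z = 0. Lengths are in m, angles in rad, forces in N, time in s.
With the tool pointing down it reaches from about 0.375 to 0.9 m from the base axis. Payload 3.1 kg.
Tool frame: the origin (TCP) lies at the very end of the fingers, on their centre line; the grasp point (between the pads) lies 19 mm behind it; z points along the fingers, y is the direction in which the jaws open and shut (so a half turn about z gives the same grasp; the last joint's range is limited). The gripper opens to 87 mm and grips with 3 to 60 N. Pads are 19 mm wide; open, the fingers measure 117 mm over their backs; the gripper's body (75 mm by 190 mm) begins 51 mm behind the grasp point.
Start: joints at [-1.413, 0.527, 1.433, -0, 1.181, -0.178], TCP at [0.207, -0.59, 0.223] pointing down, gripper open.
Joint ranges: [-3.08, 3.08], [-0.75, 2.2], [0.22, 2.44], [-1.43, 4.57], [0, 2.65], [-2.85, 2.85]. Speed limits (rad/s): [2.79, 2.79, 3.14, 3.14, 3.14, 3.14].

### API

Orientations are given as a unit quaternion [x, y, z, w].
In Python, from rig import robot gives the robot as it stands. The module is installed in compiled form; this text tells all that it offers.
- The arm moves only by the tool send_rows, never from a script. Its argument "deltas" is a list of rows, each an object of numbers: "tx", "ty", "tz": the shift along the tool's x, y, z in cm; "rx", "ry", "rz": the turn, a rotation vector about the tool's x, y, z in rad. A call has 1 to 5 rows; each row is the pose to reach, as a shift and turn from the pose commanded when the call began, along the tool's axes at that moment; what a row does not reach only later rows make up. A row lasts 1/12 s, in which the tool goes at most 41.7 mm and 7.16 degrees, less where a joint would pass 70% of its speed; a pose out of reach is approached as far as the arm can. A call with a gripper value outside its range is refused whole. "claw" is the finger opening in cm, from 0 to 8.7, set as the call begins (left out, the last holds). The fingers move at their own pace and stop on an object; "squeeze" is the grip in N (left out, the last holds). Time passes only in rows, so rows that repeat a pose let the fingers close. It gives the time, the measured TCP pose, the force and the opening at its end, in the units of the state.
- robot.get_obs(): the state, without advancing time (a new reading comes with each control period).
- robot.camera(name): name is "side" or "top"; returns a dict with "color" (480x640x3 uint8, red, green, blue), "z_map" (480x640 float32, m along the optical axis (not along the pixel's ray), 0 where there is no reading), "intrinsics" (3x3 intrinsics, pixels), "R" (3x3) and "t" (3): a world point X has camera coordinates R X + t. Camera axes: x right, y down, z forward; pixel columns grow to the right and rows downward; lengths in m; the calibration is good to about 2 mm. A picture is of the moment at which its call begins.
- robot.hand_in(): hands the job in, once; it reports no verdict.
Trained networks look in the newest picture that a camera, given by its name, has taken for a name from the list of things; names that differ only in an ending like _2 or _b are one class to them, and where a whole thing is asked for, a point or a joint stands for the part that bears it (a point fixed in the world has none). Each returns a list of dicts, best first, with "p" (0 to 1); they miss things now and then, are a little off and sometimes report something else, mostly with a low value. They report only what shows in the picture. A call takes as long as a camera call. They do not tell look-alikes from the thing itself.
- robot.outline_of(label, camera): "pixels" (480x640 bool, what is visible of it) and "xy" ([column, row] in pixels, amid what is visible of it).
- robot.tip_of(label, camera): "xy" ([column, row] in pixels: a listed point, or the origin of a listed thing).
The state is a dict: "time": time; "q": joint angles; "joint_velocities": joint speeds; "joint_torque": joint torques, N m; "position": TCP position; "tool_rot": TCP orientation; "ft_force": force on the tool from outside, world axes, zero at the start; "moment": the same for the moment, N m; "grip_width": finger opening in m.
Only numpy, scipy, OpenCV 4.12 (cv2) and the standard library are available. Lean on these libraries where they do the work, as an engineer would, in place of code of your own. Each camera call takes 0.05 s, during which the arm holds its last target.

### The job

Stand the steel shaker upright on the slatted rack in the free well of the countertop topping case and let go of it. Then slide the case's hatch shut along its runners and press it home against the rubber seal with a firm, steady push of about 15 newtons, held for a moment, so that it stays snug on the seal; over 20 newtons on the seal crushes it. Leave the jar in the other well and the two pots beside the shaker where they are.

Things in the scene. Friction and masses are not known exactly. Their poses are not given: they have to be found in the camera images.
- shaker: plain steel seasoning shaker, a cylinder 44 mm in diameter with a domed top, 85 mm high in all (straight sides up to 70 mm), about 0.18 kg, standing on the counter to the robot's left among two other pots. Origin at the centre of its underside, z up along it.
- case: steel countertop topping case, 230 (its x) x 460 (its y) x 135 mm high, fixed; origin at the centre of its underside, z up. Two open wells, each 104 (x) x 208 (y) mm, centred at x = -55 and +55, y = -114 mm, floor 30 mm above the origin; the 6 mm wall between them rises to 90. The +y half is closed, top at 135. End frames at y = -230 and +230 mm rise to 165 mm; runners at x = -111 and +111 rise to 153.
- frame (a point): middle of the inner (+y) face of the case's -y end frame, at y = -214, z = 140 mm in the case's frame, axes as the case's. A black rubber seal, 10 mm thick, on an adjustable bar stands before this face at the hatch's height and is what the hatch closes on: the seal's face is 8 to 28 mm from here towards +y (set differently each time, not measured) and gives about 1 mm per 14 N.
- rack: slatted aluminium rack, 84 x 150 x 4 mm, lying on the floor of the free well (either of the two wells; the other holds an amber glass jar). Origin at the centre of its underside; axes as the case's.
- hatch: flat steel hatch with two clear panes, 206 (x) x 210 (y) x 8 mm, sliding along the case's y on the case's top. Origin at the centre of its underside, 136 mm above the counter; axes as the case's. It starts open, its origin at y = +65 to +90 mm in the case's frame; it closes towards -y, its -y edge meeting the seal with its origin at y = -101 to -81. It drags with about 4 N, on top of the force on the seal, and stays where left.
- pull (a point): middle of the top edge of the upright steel pull plate on the middle of the hatch, 44 mm above the hatch's origin; the plate is 100 mm along x, 12 mm thick along y, and rises 36 mm above the hatch's top face.
- tin: amber glass jar with a steel lid, 60 dia x 75 high, standing in the other well of the case; a bystander, origin at the centre of its underside
- crock: white open ceramic bowl, 72 rim dia x 55 high, on the counter; a bystander, origin at the centre of its underside
- tub: white closed round ceramic jar with a white lid, 68 dia x 60 high, on the counter; a bystander, origin at the centre of its underside
Mind the look-alikes: they are no part of the job. Leave any purple look-alike of the shaker alone.

How it is judged:
On the way, in this order (a step that is already met when the one before it is completed fails the run):
1. the shaker stands upright on the rack in the free well, released and at rest, the hatch still open (horizontal distance between shaker and rack below 0.055 m and z of shaker in the frame of rack between 0.001 and 0.012 m and angle between shaker's own z axis and vertical below 0.12 rad and contact force between the fingers and shaker below 0.2 N and linear speed of shaker below 0.02 m/s and y of hatch in the frame of case above 0.03 m), for 0.3 s.
2. the hatch is pressed on the seal with at least 6 N (contact force between hatch and case above 6 N), for 0.3 s.
At the end, for the whole second after the job is handed in: The shaker stands upright (within 7 degrees) on the rack in its well, and the hatch has been pressed on the seal with 6 to 20 N for 0.3 s and rests there, let go, still touching the seal (over 1 N) and at rest (horizontal distance between shaker and rack below 0.055 m and z of shaker in the frame of rack below 0.012 m and angle between shaker's own z axis and vertical below 0.12 rad and contact force between hatch and case above 1 N and y of hatch in the frame of case below -0.079 m and linear speed of hatch below 0.005 m/s and linear speed of shaker below 0.02 m/s).
It fails at once if the seal is pressed with more than 20 N (contact force between hatch and case above 20 N).
It fails at once if a bystander is shifted by more than 25 mm or tipped over (distance of any of tin, crock, tub from where it was at the start of the episode above 0.025 m or angle between any of tin, crock, tub's own z axis and vertical above 0.4 rad).
It also fails if it takes over 72 s, if anything falls off the work surface, if the arm or the gripper's body presses on something with over 40 N, if the wrist force passes 120 N, or if a joint passes its speed limit or range.

## Working session

There is one attempt and no reset: what is moved stays moved. The work goes in short steps, Python scripts to look and compute and a tool call to move; the robot and the scene stay as the last step left them, time stands still between calls to the robot, and variables do not carry over. Pictures are saved under pics/ and viewed, and the job is handed in when it is done.

Besides the shell and the picture viewer there is one more tool, called by a JSON object that holds its "api" and its "payload", one argument or row to a line. send_rows: Moves the arm, as the interface text tells. Its arguments: {"type":"object","properties":{"deltas":{"type":"array","items":{"type":"object","properties":{"tx":{"type":"number"},"ty":{"type":"number"},"tz":{"type":"number"},"rx":{"type":"number"},"ry":{"type":"number"},"rz":{"type":"number"}}}},"claw":{"type":"number"},"squeeze":{"type":"number"}},"required":["deltas"]}

```bash
mkdir -p pics
cat > h.py <<'E'
import numpy as np, cv2
from rig import robot
def shot(c,fn):
    d=robot.camera(c); cv2.imwrite(fn,d["color"][:,:,::-1].copy()); return d
def world(d,u,v,z=None):
    K=np.array(d["intrinsics"]);R=np.array(d["R"]);t=np.array(d["t"])
    if z is None: z=d["z_map"][int(round(v)),int(round(u))]
    c=np.linalg.solve(K,[u,v,1.])*z
    return R.T@(c-t)
def plane(d,u,v,h):
    K=np.array(d["intrinsics"]);R=np.array(d["R"]);t=np.array(d["t"])
    o=-R.T@t; r=R.T@np.linalg.solve(K,[u,v,1.])
    return o+r*(h-o[2])/r[2]
E
python3 - <<'E'
from h import *
np.set_printoptions(precision=4,suppress=True)
o=robot.get_obs()
for k in o: print(k,np.round(o[k],4))
for c in("top","side"):
    d=shot(c,f"pics/{c}0.png"); print(c,-np.array(d["R"]).T@d["t"],d["intrinsics"])
    for n in("shaker","case","rack","hatch","tin","crock","tub"):
        for x in robot.outline_of(n,c)[:3]: print(n,"out",round(x["p"],2),np.round(x["xy"]),x["pixels"].sum(),world(d,*x["xy"]))
    for n in("shaker","case","frame","rack","hatch","pull","tin"):
        for x in robot.tip_of(n,c)[:3]: print(n,"tip",round(x["p"],2),np.round(x["xy"],1),world(d,*x["xy"]))
E
```

```text
time 0.0
q [-1.4125  0.5285  1.4339 -0.      1.1814 -0.1785]
joint_velocities [ 0.0009  0.      0.0009  0.0013 -0.0002 -0.    ]
joint_torque [ -0.0006 -44.0041 -17.6593   0.0633   0.0583  -0.0002]
position [ 0.2064 -0.5891  0.2216]
tool_rot [ 0.9859  0.1676 -0.     -0.0011]
ft_force [-0.5765  0.5155  0.2515]
moment [ 0.0003  0.0329 -0.0364]
grip_width 0.0871
top [0.3378 0.033  1.5738] [[618.6447   0.     313.2849]
 [  0.     618.6447 240.0272]
 [  0.       0.       1.    ]]
shaker out 0.8 [221. 253.] 300 [0.4259 0.2391 0.0814]
shaker out 0.8 [218. 294.] 305 [0.328  0.2415 0.0829]
shaker out 0.58 [252. 224.] 277 [0.4982 0.1673 0.0825]
case out 0.74 [419. 202.] 9211 [ 0.5732 -0.2491  0.0205]
rack out 0.63 [428. 225.] 696 [ 0.5148 -0.2706  0.0296]
hatch out 0.87 [342. 207.] 7891 [ 0.5335 -0.0452  0.1757]
hatch out 0.57 [420. 207.] 9860 [ 0.5582 -0.2486  0.0394]
tin out 0.86 [414. 185.] 585 [ 0.6018 -0.2208  0.1016]
crock out 0.8 [212. 203.] 642 [0.559  0.2771 0.0022]
tub out 0.86 [173. 237.] 627 [0.4632 0.3603 0.0622]
tub out 0.47 [422. 202.] 9180 [ 0.5626 -0.2438  0.0884]
shaker tip 0.
[... 922 characters left out ...]
56]
tin out 0.77 [350. 171.] 460 [ 0.6062 -0.2132  0.1049]
crock out 0.76 [207. 338.] 1143 [0.5755 0.2732 0.0177]
tub out 0.83 [206. 411.] 1609 [0.4501 0.3719 0.0601]
shaker tip 0.96 [271.8 329.5] [0.4856 0.1827 0.0309]
shaker tip 0.87 [323.  372.7] [0.3465 0.1934 0.0521]
shaker tip 0.86 [270.2 376.7] [0.4108 0.26   0.0573]
frame tip 0.57 [395.2 141.4] [ 0.5584 -0.3249  0.1477]
rack tip 0.65 [388.1 209. ] [ 0.4449 -0.1321  0.1448]
rack tip 0.3 [212.2 350.4] [0.555  0.281  0.0037]
hatch tip 0.65 [328.6 216.6] [ 0.5254 -0.0375  0.1443]
hatch tip 0.37 [390.3 209.1] [ 0.4374 -0.1274  0.1531]
pull tip 0.6 [326.7 201.5] [ 0.5342 -0.0419  0.1782]
tin tip 0.79 [347.3 191.4] [ 0.5451 -0.1245  0.1391]
```

View pics/top0.png

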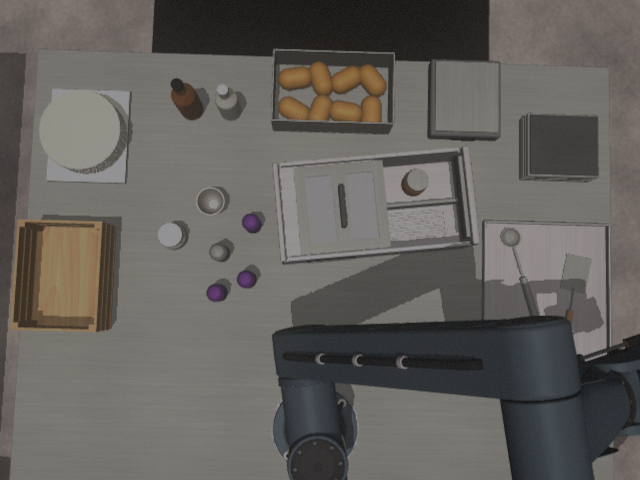

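View pics/side0.png

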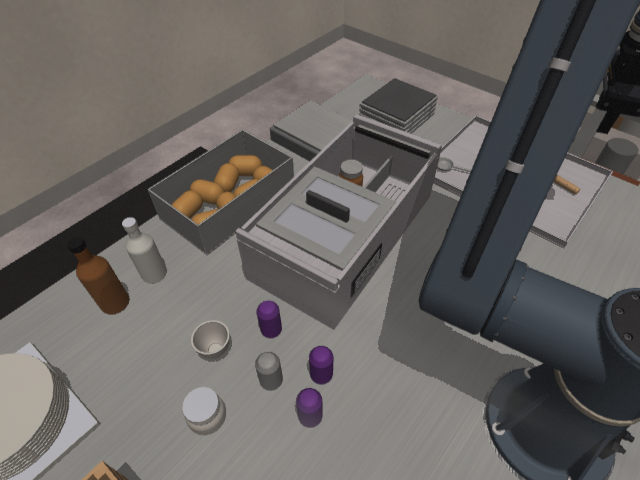

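The steel shaker is the grey one, at top (219,252) and side (268,370); the three others of that shape are purple. The rack is in the near well at top (425,222), the jar in the far well at (414,183), and the open hatch has its pull at (343,205). I'll measure poses next.

```bash
cat >> h.py <<'E'
def cloud(d):
    K=np.array(d["intrinsics"]);R=np.array(d["R"]);t=np.array(d["t"])
    v,u=np.mgrid[0:480,0:640]; z=d["z_map"]
    c=np.stack([(u-K[0,2])/K[0,0]*z,(v-K[1,2])/K[1,1]*z,z],-1)
    P=(c-t)@R; P[z<=0]=np.nan; return P
E
python3 - <<'E'
from h import *
np.set_printoptions(precision=4,suppress=True)
for c in("top","side"):
    d=robot.camera(c);P=cloud(d);m=np.nan_to_num(P,nan=-9)
    X,Y,Z=m[...,0],m[...,1],m[...,2]
    s=(np.hypot(X-.424,Y-.238)<.04)&(Z>.01)
    q=m[s]; print(c,"shaker n",len(q),"mean",q.mean(0),"max z",q[:,2].max(), "mid minmax",q.min(0),q.max(0))
    w=q[(q[:,2]>.02)&(q[:,2]<.066)]
    from scipy.optimize import least_squares
    if len(w)>20:
        r=least_squares(lambda p:np.hypot(w[:,0]-p[0],w[:,1]-p[1])-.022,[.424,.238],loss='soft_l1',f_scale=.002); print("cyl fit",r.x,len(w),np.abs(r.fun).mean())
    dm=q[q[:,2]>.07]; print("dome",dm.mean(0),(dm[:,:2].min(0)+dm[:,:2].max(0))/2)
    if c=="top":
        s=(Z>.12)&(Z<.172)&(X>.35)&(X<.72)&(Y<.2)&(Y>-.42)
        n,l,st,ce=cv2.connectedComponentsWithStats(s.astype(np.uint8))
        k=1+np.argmax(st[1:,4]); q=m[l==k]
        print(np.histogram(q[:,2],np.arange(.12,.18,.004)))
        r=cv2.minAreaRect((q[:,:2]*1000).astype(np.float32)); print("case",r,len(q)); print(cv2.boxPoints(r))
        f=m[s&(Z>.158)]; r=cv2.minAreaRect((f[:,:2]*1000).astype(np.float32)); print("frames",r,len(f))
    p=m[(Z>.17)&(Z<.19)&(X>.35)&(X<.72)&(Y<.1)&(Y>-.2)]
    if len(p): r=cv2.minAreaRect((p[:,:2]*1000).astype(np.float32)); print("pull",r,len(p),p.mean(0))
    for n in("rack",):
        x=robot.outline_of(n,c)
        if x:
            pts=np.argwhere(x[0]["pixels"])[:,::-1].astype(float)
            W=np.array([plane(d,u,v,.034) for u,v in pts]);r=cv2.minAreaRect((W[:,:2]*1000).astype(np.float32)); print(n,r,W.mean(0),len(W))
E
```

```text
top shaker n 302 mean [0.4278 0.2443 0.0721] max z 0.0921422324315837 mid minmax [0.4077 0.2261 0.0101] [0.4515 0.2695 0.0921]
cyl fit [0.4299 0.2489] 46 0.00036301953833616836
dome [0.4288 0.2471 0.0796] [0.4291 0.2485]
(array([  55,   74,  451, 1105, 2270, 3756, 2282, 1070,  684,  476,  505,
        290,   39,    0]), array([0.12 , 0.124, 0.128, 0.132, 0.136, 0.14 , 0.144, 0.148, 0.152,
       0.156, 0.16 , 0.164, 0.168, 0.172, 0.176]))
case ((547.0307006835938, -123.63029479980469), (230.94515991210938, 461.5063781738281), 6.7643256187438965) 13057
[[ 405.1825   91.9156]
 [ 459.5414 -366.3782]
 [ 688.8789 -339.1762]
 [ 634.52    119.1176]]
frames ((547.3101196289062, -123.33697509765625), (230.28688049316406, 460.46417236328125), 6.655646800994873) 1097
pull ((536.9901123046875, -46.21182632446289), (99.09469604492188, 12.58043098449707), 7.350125789642334) 232 [ 0.5369 -0.0457  0.178 ]
rack ((504.648681640625, -245.8160858154297), (86.07960510253906, 146.11827087402344), 6.870894432067871) [ 0.5044 -0.2502  0.034 ] 1111
side shaker n 787 mean [0.4194 0.2546 0.0631] max z 0.08700725334505767 mid minmax [0.4056 0.2276 0.0101] [0.4479 0.271  0.087 ]
cyl fit [0.4282 0.2487] 261 0.0003710599868775398
dome [0.4239 0.2516 0.0799] [0.4271 0.2488]
pull ((535.2898559570312, -44.0014762878418), (98.84483337402344, 14.11081314086914), 6.231081962585449) 320 [ 0.5332 -0.0431  0.1768]
rack ((528.4033813476562, -288.4691162109375), (47.10451126098633, 54.411155700683594), 5.858215808868408) [ 0.5302 -0.2906  0.034 ] 242
```

Measurements agree with the given sizes: the case fits 231 x 461 mm at centre (0.547, -0.1235), yaw 6.7°. The hatch is at y = +78 mm, the rack at (0.505, -0.246) and the shaker at (0.429, 0.249).

```bash
cat >> h.py <<'E'
from scipy.spatial.transform import Rotation as Ro
YAW=np.deg2rad(6.7)
def go(p,yaw=YAW):
    o=robot.get_obs();R=Ro.from_quat(o["tool_rot"])
    T=Ro.from_euler('z',yaw)*Ro.from_euler('x',np.pi)
    d=R.inv().apply(np.array(p)-o["position"])*100
    print("delta cm",np.round(d,2),"rot",np.round((R.inv()*T).as_rotvec(),3),"rows",round(np.linalg.norm(d)/4.17,1),"t",round(o["time"],2),"F",np.round(o["ft_force"],2),"w",round(o["grip_width"],4))
def case(x,y,z):
    c,s=np.cos(YAW),np.sin(YAW); return np.array([.547+c*x-s*y,-.1235+s*x+c*y,z])
E
python3 -c "
from h import *
go([.55,-.05,.30])
go([.429,.249,.25])"
```

```text
delta cm [ 50.25 -39.6   -7.74] rot [-0.   -0.    0.22] rows 15.5 t 1.7 F [ 1.08 -0.46 -0.63] w 0.087
delta cm [ 48.71 -71.82  -2.74] rot [-0.   -0.    0.22] rows 20.8 t 1.7 F [ 1.08 -0.46 -0.63] w 0.087
```

{"api": "send_rows", "payload": {
  "deltas": [
    {"tx": 3.0, "ty": -2.4, "tz": -1.2},
    {"tx": 6.1, "ty": -4.8, "tz": -2.4},
    {"tx": 9.2, "ty": -7.2, "tz": -3.6},
    {"tx": 12.3, "ty": -9.7, "tz": -4.8},
    {"tx": 15.4, "ty": -12.1, "tz": -6.0}
  ],
  "claw": 8.7
}}

```text
schema error: expected keys tx, ty, tz, rx, ry, rz
```

{"api": "send_rows", "payload": {
  "deltas": [
    {"tx": 3.1, "ty": -2.4, "tz": -0.4},
    {"tx": 6.2, "ty": -4.8, "tz": -0.8},
    {"tx": 9.3, "ty": -7.3, "tz": -1.2},
    {"tx": 12.4, "ty": -9.7, "tz": -1.6},
    {"tx": 15.6, "ty": -12.2, "tz": -1.8}
  ]
}}

```text
schema error: expected keys tx, ty, tz, rx, ry, rz
```

{"api": "send_rows", "payload": {
  "deltas": [
    {"tx": 3.1, "ty": -2.4},
    {"tx": 6.2, "ty": -4.8},
    {"tx": 9.3, "ty": -7.3},
    {"tx": 12.4, "ty": -9.7},
    {"tx": 15.6, "ty": -12.2}
  ]
}}

```text
schema error: expected keys tx, ty, tz, rx, ry, rz
```

```bash
python3 -c "
from h import *
print(robot.get_obs()['q'])
go([.429,.249,.25])"
```

```text
[-1.41249727e+00  5.27502937e-01  1.43270459e+00  4.20103368e-06
  1.18144143e+00 -1.78484252e-01]
delta cm [ 48.71 -71.82  -2.74] rot [-0.   -0.    0.22] rows 20.8 t 1.7 F [ 1.08 -0.46 -0.63] w 0.087
```

All six keys are required.

{"api": "send_rows", "payload": {
  "deltas": [
    {"tx": 3.0, "ty": -2.4, "tz": -1.2, "rx": 0, "ry": 0, "rz": 0},
    {"tx": 6.1, "ty": -4.8, "tz": -2.4, "rx": 0, "ry": 0, "rz": 0},
    {"tx": 9.2, "ty": -7.2, "tz": -3.6, "rx": 0, "ry": 0, "rz": 0},
    {"tx": 12.3, "ty": -9.7, "tz": -4.8, "rx": 0, "ry": 0, "rz": 0},
    {"tx": 15.4, "ty": -12.1, "tz": -6.0, "rx": 0, "ry": 0, "rz": 0}
  ],
  "claw": 8.7
}}

```text
time: 2.12
position: [0.3124, -0.423, 0.283]
tool_rot: [0.986, 0.167, 0.0, -0.0]
ft_force: [0.5, -0.2, -0.3]
grip_width: 0.087
```

{"api": "send_rows", "payload": {
  "deltas": [
    {"tx": 3.1, "ty": -2.4, "tz": -0.4, "rx": 0, "ry": 0, "rz": 0},
    {"tx": 6.2, "ty": -4.8, "tz": -0.8, "rx": 0, "ry": 0, "rz": 0},
    {"tx": 9.3, "ty": -7.3, "tz": -1.2, "rx": 0, "ry": 0, "rz": 0},
    {"tx": 12.4, "ty": -9.7, "tz": -1.6, "rx": 0, "ry": 0, "rz": 0},
    {"tx": 15.6, "ty": -12.2, "tz": -1.8, "rx": 0, "ry": 0, "rz": 0}
  ]
}}

```text
time: 2.53
position: [0.4197, -0.2567, 0.3014]
tool_rot: [0.986, 0.167, 0.0, 0.001]
ft_force: [0.5, -0.5, -0.4]
grip_width: 0.087
```

{"api": "send_rows", "payload": {
  "deltas": [
    {"tx": 3.1, "ty": -2.4, "tz": 0, "rx": 0, "ry": 0, "rz": 0.04},
    {"tx": 6.2, "ty": -4.8, "tz": 0, "rx": 0, "ry": 0, "rz": 0.09},
    {"tx": 9.3, "ty": -7.3, "tz": 0, "rx": 0, "ry": 0, "rz": 0.13},
    {"tx": 12.4, "ty": -9.7, "tz": 0, "rx": 0, "ry": 0, "rz": 0.18},
    {"tx": 15.6, "ty": -12.2, "tz": 0, "rx": 0, "ry": 0, "rz": 0.22}
  ]
}}

```text
time: 2.95
position: [0.5265, -0.0896, 0.3009]
tool_rot: [0.998, 0.057, 0.0, 0.0]
ft_force: [1.1, -0.3, 1.0]
grip_width: 0.0869
```

```bash
python3 -c "
from h import *
print(robot.get_obs()['q'],robot.get_obs()['position'])
go([.429,.249,.25])"
```

```text
[-3.77844010e-01  3.16460282e-01  1.55999714e+00 -2.58054849e-04
  1.26451234e+00  1.07860740e+00] [ 0.52646123 -0.08961728  0.30085665]
delta cm [ -5.82 -34.76   5.07] rot [ 0.001 -0.    -0.003] rows 8.5 t 2.95 F [ 1.14 -0.32  0.95] w 0.0869
```

{"api": "send_rows", "payload": {
  "deltas": [
    {"tx": -0.7, "ty": -4.0, "tz": 0.4, "rx": 0, "ry": 0, "rz": 0},
    {"tx": -1.3, "ty": -8.0, "tz": 0.8, "rx": 0, "ry": 0, "rz": 0},
    {"tx": -2.0, "ty": -12.0, "tz": 1.2, "rx": 0, "ry": 0, "rz": 0},
    {"tx": -2.7, "ty": -16.0, "tz": 1.6, "rx": 0, "ry": 0, "rz": 0},
    {"tx": -3.3, "ty": -20.0, "tz": 2.0, "rx": 0, "ry": 0, "rz": 0}
  ]
}}

```text
time: 3.37
position: [0.4687, 0.1052, 0.2805]
tool_rot: [0.998, 0.058, 0.0, -0.0]
ft_force: [0.3, 0.2, -0.2]
grip_width: 0.0871
```

{"api": "send_rows", "payload": {
  "deltas": [
    {"tx": -0.6, "ty": -3.8, "tz": 1.0, "rx": 0, "ry": 0, "rz": 0},
    {"tx": -1.3, "ty": -7.4, "tz": 2.0, "rx": 0, "ry": 0, "rz": 0},
    {"tx": -1.9, "ty": -11.1, "tz": 3.0, "rx": 0, "ry": 0, "rz": 0},
    {"tx": -2.5, "ty": -14.8, "tz": 4.5, "rx": 0, "ry": 0, "rz": 0},
    {"tx": -2.5, "ty": -14.8, "tz": 7.0, "rx": 0, "ry": 0, "rz": 0}
  ]
}}

```text
time: 3.78
position: [0.427, 0.2535, 0.212]
tool_rot: [0.998, 0.061, 0.003, -0.002]
ft_force: [0.9, -0.1, -0.6]
grip_width: 0.0868
```

```bash
python3 -c "
from h import *
go([.4287,.2488,.047])
shot('side','pics/s1.png')
go([.4287,.2488,.047])"
```

```text
delta cm [1.00e-02 5.60e-01 1.65e+01] rot [-0.004 -0.006  0.006] rows 4.0 t 3.78 F [ 0.86 -0.07 -0.61] w 0.0868
delta cm [ 0.54  0.14 15.96] rot [0.001 0.006 0.006] rows 3.8 t 3.83 F [-0.75 -1.68 -2.48] w 0.0872
```

View pics/s1.png

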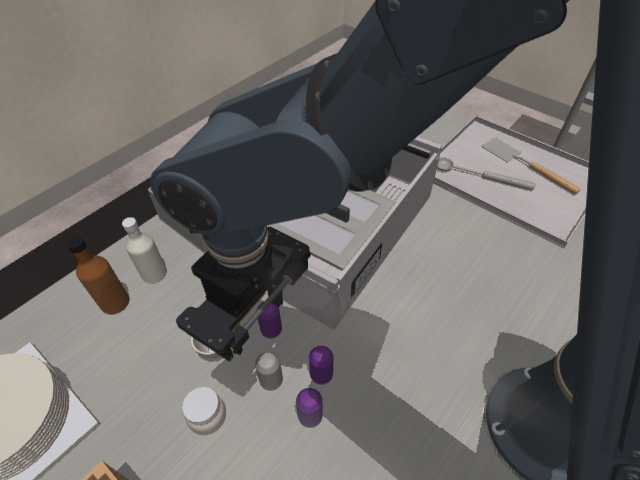

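The gripper hangs over the grey shaker at (268,370), with the purple ones clear. Next I let it settle, then lower partway.

{"api": "send_rows", "payload": {
  "deltas": [
    {"tx": 0.2, "ty": 0.2, "tz": 2.0, "rx": 0, "ry": 0, "rz": 0},
    {"tx": 0.2, "ty": 0.2, "tz": 4.0, "rx": 0, "ry": 0, "rz": 0},
    {"tx": 0.2, "ty": 0.2, "tz": 6.0, "rx": 0, "ry": 0, "rz": 0},
    {"tx": 0.2, "ty": 0.2, "tz": 6.0, "rx": 0, "ry": 0, "rz": 0}
  ]
}}

```text
time: 4.17
position: [0.4278, 0.2443, 0.148]
tool_rot: [0.998, 0.058, -0.003, 0.001]
ft_force: [-1.0, 0.2, -0.3]
grip_width: 0.0871
```

```bash
python3 -c "
from h import *
go([.4287,.2488,.047])"
```

```text
delta cm [ 0.21 -0.45 10.1 ] rot [ 0.002  0.007 -0.001] rows 2.4 t 4.17 F [-1.03  0.23 -0.26] w 0.0871
```

{"api": "send_rows", "payload": {
  "deltas": [
    {"tx": 0.1, "ty": -0.3, "tz": 2.5, "rx": 0, "ry": 0, "rz": 0},
    {"tx": 0.1, "ty": -0.3, "tz": 5.0, "rx": 0, "ry": 0, "rz": 0},
    {"tx": 0.1, "ty": -0.3, "tz": 7.0, "rx": 0, "ry": 0, "rz": 0},
    {"tx": 0.1, "ty": -0.3, "tz": 7.0, "rx": 0, "ry": 0, "rz": 0},
    {"tx": 0.1, "ty": -0.3, "tz": 7.0, "rx": 0, "ry": 0, "rz": 0}
  ]
}}

```text
time: 4.58
position: [0.4308, 0.2484, 0.0809]
tool_rot: [0.998, 0.058, -0.001, 0.0]
ft_force: [0.2, 0.4, 0.2]
grip_width: 0.0867
```

```bash
python3 -c "
from h import *
go([.4287,.2488,.047])"
```

```text
delta cm [-0.2  -0.06  3.39] rot [ 0.     0.001 -0.001] rows 0.8 t 4.58 F [0.25 0.42 0.23] w 0.0867
```

{"api": "send_rows", "payload": {
  "deltas": [
    {"tx": -0.2, "ty": 0, "tz": 1.7, "rx": 0, "ry": 0, "rz": 0},
    {"tx": -0.2, "ty": 0, "tz": 3.3, "rx": 0, "ry": 0, "rz": 0},
    {"tx": -0.2, "ty": 0, "tz": 3.3, "rx": 0, "ry": 0, "rz": 0},
    {"tx": -0.2, "ty": 0, "tz": 3.3, "rx": 0, "ry": 0, "rz": 0}
  ]
}}

```text
time: 4.92
position: [0.4293, 0.2487, 0.0488]
tool_rot: [0.998, 0.058, 0.001, -0.0]
ft_force: [-0.6, -0.6, 0.1]
grip_width: 0.0872
```

{"api": "send_rows", "payload": {
  "deltas": [
    {"tx": 0, "ty": 0, "tz": 0, "rx": 0, "ry": 0, "rz": 0},
    {"tx": 0, "ty": 0, "tz": 0, "rx": 0, "ry": 0, "rz": 0},
    {"tx": 0, "ty": 0, "tz": 0, "rx": 0, "ry": 0, "rz": 0},
    {"tx": 0, "ty": 0, "tz": 0, "rx": 0, "ry": 0, "rz": 0},
    {"tx": 0, "ty": 0, "tz": 0, "rx": 0, "ry": 0, "rz": 0}
  ],
  "claw": 3.5,
  "squeeze": 20
}}

```text
time: 5.33
position: [0.4287, 0.2487, 0.048]
tool_rot: [0.998, 0.058, 0.0, -0.0]
ft_force: [0.4, 0.4, 0.0]
grip_width: 0.0615
```

{"api": "send_rows", "payload": {
  "deltas": [
    {"tx": 0, "ty": 0, "tz": 0, "rx": 0, "ry": 0, "rz": 0},
    {"tx": 0, "ty": 0, "tz": 0, "rx": 0, "ry": 0, "rz": 0},
    {"tx": 0, "ty": 0, "tz": 0, "rx": 0, "ry": 0, "rz": 0}
  ]
}}

```text
time: 5.58
position: [0.4285, 0.2487, 0.0475]
tool_rot: [0.998, 0.058, -0.0, -0.0]
ft_force: [-0.1, -0.0, 1.1]
grip_width: 0.0434
```

{"api": "send_rows", "payload": {
  "deltas": [
    {"tx": 0, "ty": 0, "tz": 0, "rx": 0, "ry": 0, "rz": 0},
    {"tx": 0, "ty": 0, "tz": -0.5, "rx": 0, "ry": 0, "rz": 0},
    {"tx": 0, "ty": 0, "tz": -2.0, "rx": 0, "ry": 0, "rz": 0},
    {"tx": 0, "ty": 0, "tz": -4.5, "rx": 0, "ry": 0, "rz": 0},
    {"tx": 0, "ty": 0, "tz": -7.5, "rx": 0, "ry": 0, "rz": 0}
  ]
}}

```text
time: 6.0
position: [0.4268, 0.248, 0.1221]
tool_rot: [0.998, 0.058, -0.002, 0.001]
ft_force: [0.4, -0.4, -1.3]
grip_width: 0.0433
```

{"api": "send_rows", "payload": {
  "deltas": [
    {"tx": 0, "ty": 0, "tz": -3.0, "rx": 0, "ry": 0, "rz": 0},
    {"tx": 0, "ty": 0, "tz": -6.0, "rx": 0, "ry": 0, "rz": 0},
    {"tx": 0, "ty": 0, "tz": -9.5, "rx": 0, "ry": 0, "rz": 0},
    {"tx": 0, "ty": 0, "tz": -13.0, "rx": 0, "ry": 0, "rz": 0},
    {"tx": 0, "ty": 0, "tz": -15.0, "rx": 0, "ry": 0, "rz": 0}
  ]
}}

```text
time: 6.42
position: [0.4294, 0.249, 0.2764]
tool_rot: [0.998, 0.058, 0.003, -0.001]
ft_force: [0.8, 0.1, -1.2]
grip_width: 0.0436
```

```bash
python3 -c "
from h import *
print(case(-.055,-.095,.27))
go(case(-.055,-.095,.27))"
```

```text
[ 0.50345933 -0.2242681   0.27      ]
delta cm [ 1.83 47.86  0.6 ] rot [-0.001 -0.005  0.   ] rows 11.5 t 6.42 F [ 0.83  0.08 -1.18] w 0.0436
```

{"api": "send_rows", "payload": {
  "deltas": [
    {"tx": 0, "ty": 1.5, "tz": 0, "rx": 0, "ry": 0, "rz": 0},
    {"tx": 0.2, "ty": 4.5, "tz": 0, "rx": 0, "ry": 0, "rz": 0},
    {"tx": 0.3, "ty": 8.0, "tz": 0, "rx": 0, "ry": 0, "rz": 0},
    {"tx": 0.5, "ty": 12.0, "tz": 0, "rx": 0, "ry": 0, "rz": 0},
    {"tx": 0.6, "ty": 16.0, "tz": 0, "rx": 0, "ry": 0, "rz": 0}
  ]
}}

```text
time: 6.83
position: [0.4524, 0.0892, 0.2726]
tool_rot: [0.998, 0.059, -0.0, 0.0]
ft_force: [0.7, 0.3, -0.9]
grip_width: 0.0437
```

{"api": "send_rows", "payload": {
  "deltas": [
    {"tx": 0.1, "ty": 4.0, "tz": 0, "rx": 0, "ry": 0, "rz": 0},
    {"tx": 0.3, "ty": 8.0, "tz": 0, "rx": 0, "ry": 0, "rz": 0},
    {"tx": 0.4, "ty": 12.0, "tz": 0, "rx": 0, "ry": 0, "rz": 0},
    {"tx": 0.6, "ty": 16.0, "tz": 0, "rx": 0, "ry": 0, "rz": 0},
    {"tx": 0.7, "ty": 20.0, "tz": 0, "rx": 0, "ry": 0, "rz": 0}
  ]
}}

```text
time: 7.25
position: [0.4827, -0.1091, 0.2725]
tool_rot: [0.998, 0.058, -0.0, -0.0]
ft_force: [1.1, -0.4, -2.1]
grip_width: 0.0434
```

{"api": "send_rows", "payload": {
  "deltas": [
    {"tx": 0.1, "ty": 3.5, "tz": 0, "rx": 0, "ry": 0, "rz": 0},
    {"tx": 0.2, "ty": 6.5, "tz": 0, "rx": 0, "ry": 0, "rz": 0},
    {"tx": 0.3, "ty": 9.0, "tz": 0, "rx": 0, "ry": 0, "rz": 0},
    {"tx": 0.4, "ty": 11.0, "tz": 0, "rx": 0, "ry": 0, "rz": 0},
    {"tx": 0.4, "ty": 11.8, "tz": 0, "rx": 0, "ry": 0, "rz": 0}
  ]
}}

```text
time: 7.67
position: [0.5011, -0.2271, 0.2723]
tool_rot: [0.998, 0.057, -0.0, 0.001]
ft_force: [0.4, -0.0, -1.3]
grip_width: 0.0435
```

{"api": "send_rows", "payload": {
  "deltas": [
    {"tx": 0, "ty": 0, "tz": 0, "rx": 0, "ry": 0, "rz": 0},
    {"tx": 0, "ty": 0, "tz": 0, "rx": 0, "ry": 0, "rz": 0},
    {"tx": 0, "ty": 0, "tz": 0, "rx": 0, "ry": 0, "rz": 0}
  ]
}}

```text
time: 7.92
position: [0.5004, -0.2224, 0.2723]
tool_rot: [0.998, 0.059, -0.001, -0.001]
ft_force: [0.1, 0.6, -1.6]
grip_width: 0.0438
```

```bash
python3 -c "
from h import *
go(case(-.055,-.095,.083))
d=shot('side','pics/s2.png');d=shot('top','pics/t2.png')
P=cloud(robot.camera('side'))
go(case(-.055,-.095,.083))"
```

```text
delta cm [ 0.31  0.25 18.93] rot [-0.002  0.001  0.001] rows 4.5 t 7.92 F [ 0.15  0.63 -1.63] w 0.0438
delta cm [ 0.24  0.2  18.97] rot [-0.001  0.     0.002] rows 4.5 t 8.07 F [ 0.62  0.46 -0.56] w 0.0435
```

View pics/s2.png

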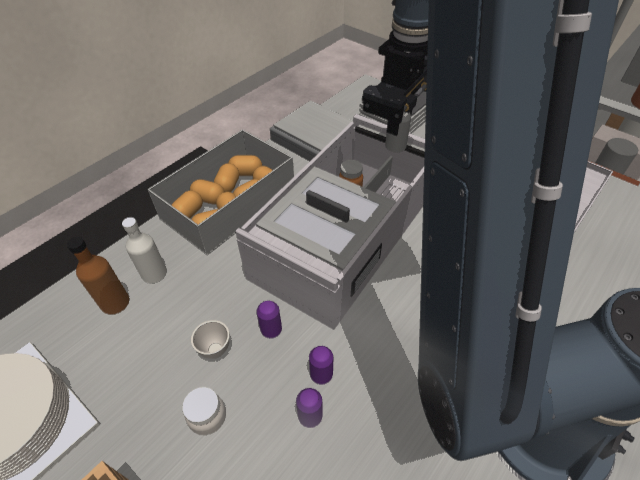

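The shaker hangs upright in the grip at (397,130); both pots are undisturbed. Lowering into the near well.

{"api": "send_rows", "payload": {
  "deltas": [
    {"tx": 0.2, "ty": 0.2, "tz": 1.5, "rx": 0, "ry": 0, "rz": 0},
    {"tx": 0.2, "ty": 0.2, "tz": 4.0, "rx": 0, "ry": 0, "rz": 0},
    {"tx": 0.2, "ty": 0.2, "tz": 7.0, "rx": 0, "ry": 0, "rz": 0},
    {"tx": 0.2, "ty": 0.2, "tz": 9.0, "rx": 0, "ry": 0, "rz": 0},
    {"tx": 0.2, "ty": 0.2, "tz": 10.0, "rx": 0, "ry": 0, "rz": 0}
  ]
}}

```text
time: 8.48
position: [0.5018, -0.2239, 0.1701]
tool_rot: [0.998, 0.059, -0.002, -0.002]
ft_force: [-1.1, 0.5, -1.5]
grip_width: 0.0439
```

{"api": "send_rows", "payload": {
  "deltas": [
    {"tx": 0, "ty": 0, "tz": 1.5, "rx": 0, "ry": 0, "rz": 0},
    {"tx": 0, "ty": 0, "tz": 3.0, "rx": 0, "ry": 0, "rz": 0},
    {"tx": 0, "ty": 0, "tz": 4.5, "rx": 0, "ry": 0, "rz": 0},
    {"tx": 0, "ty": 0, "tz": 6.0, "rx": 0, "ry": 0, "rz": 0},
    {"tx": 0, "ty": 0, "tz": 6.0, "rx": 0, "ry": 0, "rz": 0}
  ]
}}

```text
time: 8.9
position: [0.5022, -0.2246, 0.1108]
tool_rot: [0.998, 0.059, -0.002, -0.001]
ft_force: [-1.2, 0.1, -2.0]
grip_width: 0.0431
```

```bash
python3 -c "
from h import *
go(case(-.055,-.095,.0815))
d=shot('top','pics/t3.png')
d=shot('side','pics/s3.png')
go(case(-.055,-.095,.0815))"
```

```text
delta cm [ 0.13 -0.01  2.92] rot [-0.003  0.003  0.001] rows 0.7 t 8.9 F [-1.15  0.07 -1.96] w 0.0431
delta cm [ 0.   -0.14  3.14] rot [-0. -0.  0.] rows 0.8 t 9.0 F [-0.3   0.09 -1.23] w 0.0434
```

View pics/s3.png

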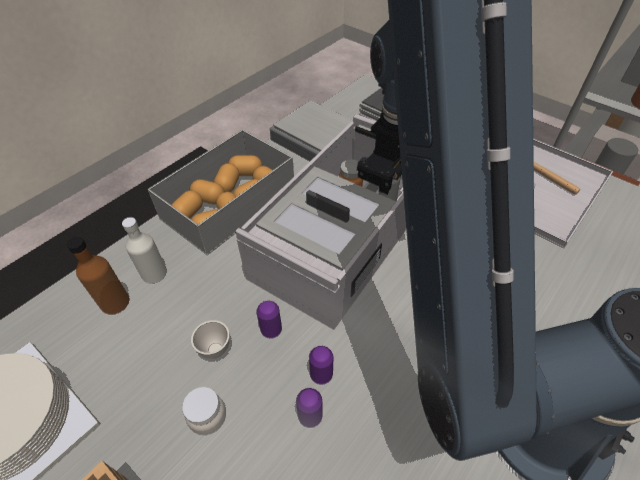

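{"api": "send_rows", "payload": {
  "deltas": [
    {"tx": 0, "ty": 0, "tz": 1.0, "rx": 0, "ry": 0, "rz": 0},
    {"tx": 0, "ty": 0, "tz": 1.8, "rx": 0, "ry": 0, "rz": 0},
    {"tx": 0, "ty": 0, "tz": 2.4, "rx": 0, "ry": 0, "rz": 0},
    {"tx": 0, "ty": 0, "tz": 2.5, "rx": 0, "ry": 0, "rz": 0},
    {"tx": 0, "ty": 0, "tz": 2.5, "rx": 0, "ry": 0, "rz": 0}
  ]
}}

```text
time: 9.42
position: [0.5029, -0.2257, 0.087]
tool_rot: [0.998, 0.058, -0.0, -0.0]
ft_force: [-0.5, -0.5, -1.4]
grip_width: 0.0436
```

{"api": "send_rows", "payload": {
  "deltas": [
    {"tx": 0, "ty": 0, "tz": 0, "rx": 0, "ry": 0, "rz": 0},
    {"tx": 0, "ty": 0, "tz": 0.1, "rx": 0, "ry": 0, "rz": 0},
    {"tx": 0, "ty": 0, "tz": 0.2, "rx": 0, "ry": 0, "rz": 0},
    {"tx": 0, "ty": 0, "tz": 0.3, "rx": 0, "ry": 0, "rz": 0},
    {"tx": 0, "ty": 0, "tz": 0.3, "rx": 0, "ry": 0, "rz": 0}
  ]
}}

```text
time: 9.83
position: [0.5032, -0.2259, 0.0845]
tool_rot: [0.998, 0.058, -0.0, -0.0]
ft_force: [-0.5, 0.0, -1.5]
grip_width: 0.0436
```

```bash
python3 -c "
from h import *
go(case(-.055,-.095,.0815))"
```

```text
delta cm [ 0.04 -0.16  0.3 ] rot [-0.  0. -0.] rows 0.1 t 9.83 F [-0.51  0.   -1.51] w 0.0436
```

{"api": "send_rows", "payload": {
  "deltas": [
    {"tx": 0, "ty": 0, "tz": 0.1, "rx": 0, "ry": 0, "rz": 0},
    {"tx": 0, "ty": 0, "tz": 0.2, "rx": 0, "ry": 0, "rz": 0},
    {"tx": 0, "ty": 0, "tz": 0.2, "rx": 0, "ry": 0, "rz": 0}
  ]
}}

```text
time: 10.08
position: [0.5032, -0.2258, 0.0824]
tool_rot: [0.998, 0.058, -0.0, -0.0]
ft_force: [0.1, 0.7, -1.1]
grip_width: 0.0435
```

{"api": "send_rows", "payload": {
  "deltas": [
    {"tx": 0, "ty": 0, "tz": 0.1, "rx": 0, "ry": 0, "rz": 0},
    {"tx": 0, "ty": 0, "tz": 0.1, "rx": 0, "ry": 0, "rz": 0},
    {"tx": 0, "ty": 0, "tz": 0.1, "rx": 0, "ry": 0, "rz": 0}
  ]
}}

```text
time: 10.33
position: [0.5034, -0.2259, 0.0816]
tool_rot: [0.998, 0.058, 0.0, 0.0]
ft_force: [-0.9, -0.1, -0.7]
grip_width: 0.0435
```

{"api": "send_rows", "payload": {
  "deltas": [
    {"tx": 0, "ty": 0, "tz": 0.1, "rx": 0, "ry": 0, "rz": 0},
    {"tx": 0, "ty": 0, "tz": 0.1, "rx": 0, "ry": 0, "rz": 0},
    {"tx": 0, "ty": 0, "tz": 0.1, "rx": 0, "ry": 0, "rz": 0}
  ]
}}

```text
time: 10.58
position: [0.5034, -0.226, 0.0815]
tool_rot: [0.998, 0.058, 0.0, 0.0]
ft_force: [-1.8, 2.0, 5.7]
grip_width: 0.0432
```

{"api": "send_rows", "payload": {
  "deltas": [
    {"tx": 0, "ty": 0, "tz": 0.1, "rx": 0, "ry": 0, "rz": 0},
    {"tx": 0, "ty": 0, "tz": 0.1, "rx": 0, "ry": 0, "rz": 0},
    {"tx": 0, "ty": 0, "tz": 0.1, "rx": 0, "ry": 0, "rz": 0}
  ]
}}

```text
time: 10.83
position: [0.5035, -0.226, 0.0815]
tool_rot: [0.998, 0.058, 0.0, 0.0]
ft_force: [-2.8, 2.0, 12.1]
grip_width: 0.0433
```

Contact came at the expected height. I take off the push and then open.

{"api": "send_rows", "payload": {
  "deltas": [
    {"tx": 0, "ty": 0, "tz": -0.1, "rx": 0, "ry": 0, "rz": 0},
    {"tx": 0, "ty": 0, "tz": -0.2, "rx": 0, "ry": 0, "rz": 0},
    {"tx": 0, "ty": 0, "tz": -0.2, "rx": 0, "ry": 0, "rz": 0}
  ]
}}

```text
time: 11.08
position: [0.5034, -0.226, 0.0816]
tool_rot: [0.998, 0.058, 0.0, 0.0]
ft_force: [-0.2, 0.1, -0.4]
grip_width: 0.0438
```

{"api": "send_rows", "payload": {
  "deltas": [
    {"tx": 0, "ty": 0, "tz": 0, "rx": 0, "ry": 0, "rz": 0},
    {"tx": 0, "ty": 0, "tz": 0, "rx": 0, "ry": 0, "rz": 0},
    {"tx": 0, "ty": 0, "tz": 0, "rx": 0, "ry": 0, "rz": 0},
    {"tx": 0, "ty": 0, "tz": 0, "rx": 0, "ry": 0, "rz": 0},
    {"tx": 0, "ty": 0, "tz": 0, "rx": 0, "ry": 0, "rz": 0}
  ],
  "claw": 7.0
}}

```text
time: 11.5
position: [0.5033, -0.2259, 0.0814]
tool_rot: [0.998, 0.058, -0.0, -0.0]
ft_force: [-0.2, 0.3, 0.1]
grip_width: 0.0669
```

{"api": "send_rows", "payload": {
  "deltas": [
    {"tx": 0, "ty": 0, "tz": 0, "rx": 0, "ry": 0, "rz": 0},
    {"tx": 0, "ty": 0, "tz": -1.0, "rx": 0, "ry": 0, "rz": 0},
    {"tx": 0, "ty": 0, "tz": -2.5, "rx": 0, "ry": 0, "rz": 0},
    {"tx": 0, "ty": 0, "tz": -4.5, "rx": 0, "ry": 0, "rz": 0},
    {"tx": 0, "ty": 0, "tz": -7.0, "rx": 0, "ry": 0, "rz": 0}
  ]
}}

```text
time: 11.92
position: [0.5024, -0.2253, 0.1518]
tool_rot: [0.998, 0.058, -0.001, -0.001]
ft_force: [0.6, 0.2, -0.7]
grip_width: 0.0701
```

{"api": "send_rows", "payload": {
  "deltas": [
    {"tx": 0, "ty": 0, "tz": -3, "rx": 0, "ry": 0, "rz": 0},
    {"tx": 0, "ty": 0, "tz": -6.0, "rx": 0, "ry": 0, "rz": 0},
    {"tx": 0, "ty": 0, "tz": -9, "rx": 0, "ry": 0, "rz": 0},
    {"tx": 0, "ty": 0, "tz": -11, "rx": 0, "ry": 0, "rz": 0},
    {"tx": 0, "ty": 0, "tz": -12.0, "rx": 0, "ry": 0, "rz": 0}
  ]
}}

```text
time: 12.33
position: [0.5046, -0.2267, 0.2757]
tool_rot: [0.998, 0.058, 0.003, 0.002]
ft_force: [0.8, -0.2, -0.7]
grip_width: 0.0702
```

```bash
python3 -c "
from h import *
go(case(0,.135,.27))"
```

```text
delta cm [  5.42 -23.25   0.49] rot [ 0.005 -0.005  0.   ] rows 5.7 t 12.33 F [ 0.76 -0.17 -0.74] w 0.0702
```

{"api": "send_rows", "payload": {
  "deltas": [
    {"tx": 0.4, "ty": -1.5, "tz": 0, "rx": 0, "ry": 0, "rz": 0},
    {"tx": 1.1, "ty": -4.5, "tz": 0, "rx": 0, "ry": 0, "rz": 0},
    {"tx": 2.0, "ty": -8.0, "tz": 0, "rx": 0, "ry": 0, "rz": 0},
    {"tx": 2.9, "ty": -12.0, "tz": 0, "rx": 0, "ry": 0, "rz": 0},
    {"tx": 3.8, "ty": -16.0, "tz": 0, "rx": 0, "ry": 0, "rz": 0}
  ],
  "claw": 0,
  "squeeze": 60
}}

```text
time: 12.75
position: [0.5217, -0.0612, 0.2711]
tool_rot: [0.998, 0.058, -0.001, -0.0]
ft_force: [0.8, -0.5, -0.6]
grip_width: 0.0444
```

{"api": "send_rows", "payload": {
  "deltas": [
    {"tx": 0.7, "ty": -3.0, "tz": 0, "rx": 0, "ry": 0, "rz": 0},
    {"tx": 1.3, "ty": -5.5, "tz": 0, "rx": 0, "ry": 0, "rz": 0},
    {"tx": 1.6, "ty": -7.0, "tz": 0, "rx": 0, "ry": 0, "rz": 0},
    {"tx": 1.6, "ty": -7.2, "tz": 0, "rx": 0, "ry": 0, "rz": 0},
    {"tx": 1.6, "ty": -7.2, "tz": 0, "rx": 0, "ry": 0, "rz": 0}
  ]
}}

```text
time: 13.17
position: [0.5293, 0.0115, 0.2712]
tool_rot: [0.998, 0.059, -0.001, 0.0]
ft_force: [0.4, -0.8, -0.1]
grip_width: 0.0112
```

Run:
```python
from h import *
np.set_printoptions(precision=4,suppress=True)
d=shot('top','pics/t4.png');P=cloud(d)
im=cv2.imread('pics/t4.png');cv2.imwrite('pics/t4c.png',cv2.resize(im[130:280,260:500],None,fx=3.3,fy=3.3,interpolation=cv2.INTER_CUBIC))
for x in robot.tip_of('shaker','top')[:4]: print(x["p"],x["xy"],world(d,*x["xy"]))
d=shot('side','pics/s4.png')
for x in robot.outline_of('shaker','side')[:4]: print(x["p"],x["xy"],world(d,*x["xy"]))
go(case(0,.135,.16))
```

```text
0.67 [253.1, 226.8] [0.4922 0.1641 0.0808]
0.62 [217.1, 292.7] [0.3308 0.2445 0.0825]
0.61 [410.2, 227.2] [ 0.498  -0.2111  0.1176]
0.6 [250.5, 277.8] [0.3687 0.166  0.0804]
0.86 [312.3, 404.0] [0.3165 0.2558 0.0836]
0.84 [390.5, 187.5] [ 0.4926 -0.2156  0.1169]
0.61 [268.8, 318.3] [0.4869 0.1839 0.0732]
0.57 [320.3, 365.5] [0.3523 0.1937 0.074 ]
delta cm [ 0.16 -0.09 11.14] rot [ 0.     0.    -0.002] rows 2.7 t 13.37 F [-0.19 -0.36 -0.75] w 0.0018
```

View pics/t4c.png

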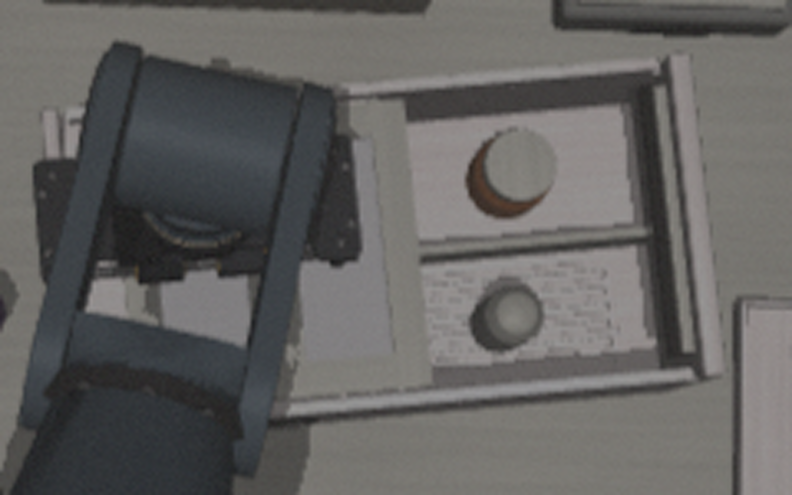

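View pics/s4.png

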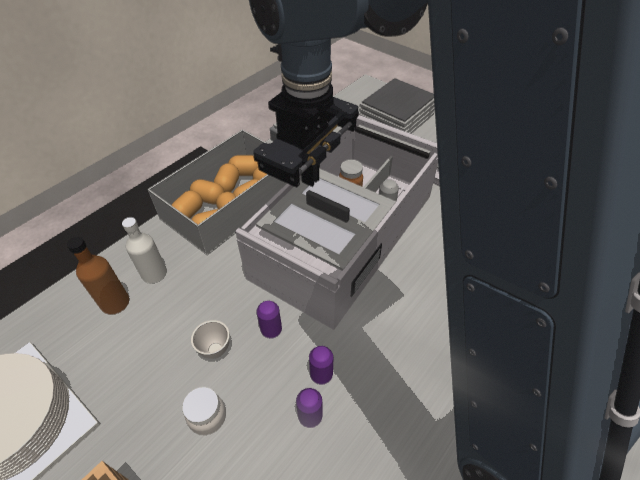

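The shaker stands upright on the rack at crop (510,312), the jar is untouched and the gripper is behind the pull. I estimate the seal face from the dark strip at crop x ≈ 638.

Run:
```python
from h import *
np.set_printoptions(precision=4,suppress=True)
d=robot.camera('top');P=cloud(d)
c,s=np.cos(YAW),np.sin(YAW)
def tocase(p): x,y=p[0]-.547,p[1]+.1235; return np.array([c*x+s*y,-s*x+c*y,p[2]])
print("seal?",tocase(plane(d,260+640/3.3,130+190/3.3,.14)),"bar left",tocase(plane(d,260+655/3.3,130+190/3.3,.14)))
Q=P.reshape(-1,3);C=np.array([tocase(p) for p in Q]); g=d["color"].reshape(-1,3).mean(1)
for x0 in(-.08,-.04,.03,.07):
    m=(np.abs(C[:,0]-x0)<.015)&(C[:,1]<-.165)&(C[:,1]>-.235)
    o=C[m];gg=g[m]; 
    b=np.floor(o[:,1]/.004)
    print(x0,[(round(k*.004*1000),round(np.median(o[b==k][:,2])*1000),int(np.median(gg[b==k]))) for k in np.unique(b)])
```

```text
seal? [ 0.0232 -0.1895  0.14  ] bar left [ 0.0222 -0.2001  0.14  ]
-0.08 [(-232, 159, 123), (-228, 163, 134), (-224, 164, 142), (-220, 50, 71), (-216, 149, 92), (-212, 145, 121), (-208, 142, 123), (-204, 145, 75), (-200, 141, 49), (-196, 35, 94), (-192, 30, 125), (-188, 32, 138), (-184, 33, 102), (-180, 32, 128), (-176, 31, 131), (-172, 31, 133), (-168, 29, 109)]
-0.04 [(-232, 159, 124), (-228, 161, 136), (-224, 164, 142), (-220, 49, 65), (-216, 150, 91), (-212, 144, 121), (-208, 141, 124), (-204, 35, 140), (-200, 144, 48), (-196, 33, 141), (-192, 30, 142), (-188, 33, 143), (-184, 31, 139), (-180, 29, 141), (-176, 31, 138), (-172, 31, 135), (-168, 30, 136)]
0.03 [(-232, 161, 118), (-228, 163, 131), (-224, 165, 139), (-220, 44, 75), (-216, 151, 93), (-212, 142, 117), (-208, 140, 123), (-204, 141, 85), (-200, 144, 48), (-196, 88, 84), (-192, 30, 143), (-188, 30, 143), (-184, 28, 143), (-180, 29, 143), (-176, 28, 143), (-172, 29, 143), (-168, 30, 143)]
0.07 [(-232, 156, 113), (-228, 163, 130), (-224, 164, 137), (-220, 50, 70), (-216, 153, 89), (-212, 141, 116), (-208, 144, 124), (-204, 141, 86), (-200, 140, 47), (-196, 85, 93), (-192, 29, 142), (-188, 30, 141), (-184, 28, 141), (-180, 30, 141), (-176, 30, 141), (-172, 29, 141), (-168, 29, 141)]
```

{"api": "send_rows", "payload": {
  "deltas": [
    {"tx": 0.1, "ty": -0.1, "tz": 2.0, "rx": 0, "ry": 0, "rz": 0},
    {"tx": 0.1, "ty": -0.1, "tz": 5.0, "rx": 0, "ry": 0, "rz": 0},
    {"tx": 0.1, "ty": -0.1, "tz": 8.0, "rx": 0, "ry": 0, "rz": 0},
    {"tx": 0.1, "ty": -0.1, "tz": 10.0, "rx": 0, "ry": 0, "rz": 0},
    {"tx": 0.1, "ty": -0.1, "tz": 11.3, "rx": 0, "ry": 0, "rz": 0}
  ]
}}

```text
time: 13.83
position: [0.5293, 0.011, 0.1562]
tool_rot: [0.998, 0.057, -0.002, -0.0]
ft_force: [-0.1, 0.0, 0.2]
grip_width: 0.0008
```

{"api": "send_rows", "payload": {
  "deltas": [
    {"tx": 0, "ty": 1.0, "tz": 0, "rx": 0, "ry": 0, "rz": 0},
    {"tx": 0, "ty": 1.8, "tz": 0, "rx": 0, "ry": 0, "rz": 0},
    {"tx": 0, "ty": 2.4, "tz": 0, "rx": 0, "ry": 0, "rz": 0},
    {"tx": 0, "ty": 2.8, "tz": 0, "rx": 0, "ry": 0, "rz": 0},
    {"tx": 0, "ty": 3.2, "tz": 0, "rx": 0, "ry": 0, "rz": 0}
  ]
}}

```text
time: 14.25
position: [0.5355, -0.0212, 0.1598]
tool_rot: [0.998, 0.058, 0.001, 0.0]
ft_force: [0.8, 0.3, 0.1]
grip_width: 0.0006
```

```bash
cat >> h.py <<'E'
def tocase(p):
    c,s=np.cos(YAW),np.sin(YAW); x,y=p[0]-.547,p[1]+.1235; return np.array([c*x+s*y,-s*x+c*y,p[2]])
def st():
    o=robot.get_obs();F=o["ft_force"];c,s=np.cos(YAW),np.sin(YAW)
    print("case pos",np.round(tocase(o["position"]),4),"Fy case",round(-s*F[0]+c*F[1],2),"F",np.round(F,1),"w",round(o["grip_width"],4),"t",round(o["time"],2))
E
python3 -c "
from h import *
st();go(case(0,0,.158))"
```

```text
case pos [0.0005 0.103  0.1598] Fy case 0.2 F [0.8 0.3 0.1] w 0.0006 t 14.25
delta cm [-0.04 10.3   0.19] rot [ 0.001 -0.003 -0.001] rows 2.5 t 14.25 F [0.83 0.3  0.09] w 0.0006
```

{"api": "send_rows", "payload": {
  "deltas": [
    {"tx": 0, "ty": 0.3, "tz": 0, "rx": 0, "ry": 0, "rz": 0},
    {"tx": 0, "ty": 0.6, "tz": 0, "rx": 0, "ry": 0, "rz": 0},
    {"tx": 0, "ty": 1.0, "tz": 0, "rx": 0, "ry": 0, "rz": 0},
    {"tx": 0, "ty": 1.4, "tz": 0, "rx": 0, "ry": 0, "rz": 0},
    {"tx": 0, "ty": 1.8, "tz": 0, "rx": 0, "ry": 0, "rz": 0}
  ]
}}

```text
time: 14.67
position: [0.5365, -0.0369, 0.1588]
tool_rot: [0.998, 0.058, 0.0, -0.001]
ft_force: [-0.2, 4.9, 3.7]
grip_width: 0.0005
```

{"api": "send_rows", "payload": {
  "deltas": [
    {"tx": 0, "ty": 0.5, "tz": 0, "rx": 0, "ry": 0, "rz": 0},
    {"tx": 0, "ty": 1.0, "tz": 0, "rx": 0, "ry": 0, "rz": 0},
    {"tx": 0, "ty": 1.5, "tz": 0, "rx": 0, "ry": 0, "rz": 0},
    {"tx": 0, "ty": 2.0, "tz": 0, "rx": 0, "ry": 0, "rz": 0},
    {"tx": 0, "ty": 2.5, "tz": 0, "rx": 0, "ry": 0, "rz": 0}
  ]
}}

```text
time: 15.08
position: [0.5396, -0.063, 0.1587]
tool_rot: [0.998, 0.058, 0.0, -0.0]
ft_force: [-1.2, 4.5, 4.5]
grip_width: 0.0006
```

```bash
python3 -c "
from h import *
st();go(case(0,-.045,.158))
shot('side','pics/s5.png')"
```

```text
case pos [-0.0003  0.061   0.1587] Fy case 4.58 F [-1.2  4.5  4.5] w 0.0006 t 15.08
delta cm [ 0.03 10.6   0.07] rot [-0. -0. -0.] rows 2.5 t 15.08 F [-1.23  4.46  4.55] w 0.0006
```

View pics/s5.png

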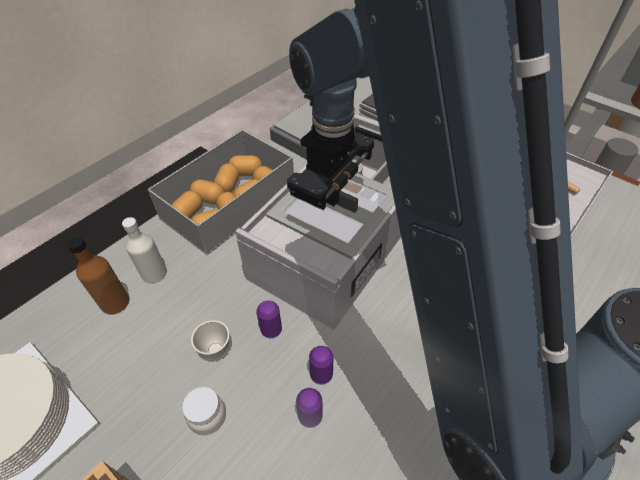

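The hatch slides at 4.6 N, as expected for the drag.

{"api": "send_rows", "payload": {
  "deltas": [
    {"tx": 0, "ty": 0.5, "tz": 0, "rx": 0, "ry": 0, "rz": 0},
    {"tx": 0, "ty": 1.1, "tz": 0, "rx": 0, "ry": 0, "rz": 0},
    {"tx": 0, "ty": 1.7, "tz": 0, "rx": 0, "ry": 0, "rz": 0},
    {"tx": 0, "ty": 2.3, "tz": 0, "rx": 0, "ry": 0, "rz": 0},
    {"tx": 0, "ty": 2.9, "tz": 0, "rx": 0, "ry": 0, "rz": 0}
  ]
}}

```text
time: 15.55
position: [0.5431, -0.0919, 0.1586]
tool_rot: [0.998, 0.058, 0.0, -0.0]
ft_force: [0.5, 5.1, 3.8]
grip_width: 0.0004
```

{"api": "send_rows", "payload": {
  "deltas": [
    {"tx": 0, "ty": 0.6, "tz": 0, "rx": 0, "ry": 0, "rz": 0},
    {"tx": 0, "ty": 1.2, "tz": 0, "rx": 0, "ry": 0, "rz": 0},
    {"tx": 0, "ty": 1.8, "tz": 0, "rx": 0, "ry": 0, "rz": 0},
    {"tx": 0, "ty": 2.4, "tz": 0, "rx": 0, "ry": 0, "rz": 0},
    {"tx": 0, "ty": 3.0, "tz": 0, "rx": 0, "ry": 0, "rz": 0}
  ]
}}

```text
time: 15.97
position: [0.5466, -0.1218, 0.1586]
tool_rot: [0.998, 0.058, 0.0, 0.0]
ft_force: [0.9, 4.6, 3.5]
grip_width: 0.0006
```

{"api": "send_rows", "payload": {
  "deltas": [
    {"tx": 0, "ty": 0.6, "tz": 0, "rx": 0, "ry": 0, "rz": 0},
    {"tx": 0, "ty": 1.1, "tz": 0, "rx": 0, "ry": 0, "rz": 0},
    {"tx": 0, "ty": 1.6, "tz": 0, "rx": 0, "ry": 0, "rz": 0},
    {"tx": 0, "ty": 2.1, "tz": 0, "rx": 0, "ry": 0, "rz": 0},
    {"tx": 0, "ty": 2.5, "tz": 0, "rx": 0, "ry": 0, "rz": 0}
  ]
}}

```text
time: 16.38
position: [0.5495, -0.1466, 0.1586]
tool_rot: [0.998, 0.058, 0.0, 0.0]
ft_force: [2.0, 4.0, 3.3]
grip_width: 0.0003
```

```bash
python3 -c "
from h import *
st();go(case(0,-.045,.158))"
```

```text
case pos [-0.0002 -0.0233  0.1586] Fy case 3.78 F [2.  4.  3.3] w 0.0003 t 16.38
delta cm [0.02 2.17 0.06] rot [ 0. -0. -0.] rows 0.5 t 16.38 F [2.01 4.04 3.33] w 0.0003
```

{"api": "send_rows", "payload": {
  "deltas": [
    {"tx": 0, "ty": 0.4, "tz": 0, "rx": 0, "ry": 0, "rz": 0},
    {"tx": 0, "ty": 0.8, "tz": 0, "rx": 0, "ry": 0, "rz": 0},
    {"tx": 0, "ty": 1.2, "tz": 0, "rx": 0, "ry": 0, "rz": 0},
    {"tx": 0, "ty": 1.6, "tz": 0, "rx": 0, "ry": 0, "rz": 0},
    {"tx": 0, "ty": 2.0, "tz": 0, "rx": 0, "ry": 0, "rz": 0}
  ]
}}

```text
time: 16.8
position: [0.5518, -0.1662, 0.1586]
tool_rot: [0.998, 0.058, 0.0, 0.0]
ft_force: [2.8, 5.0, 4.5]
grip_width: 0.0005
```

{"api": "send_rows", "payload": {
  "deltas": [
    {"tx": 0, "ty": 0.2, "tz": 0, "rx": 0, "ry": 0, "rz": 0},
    {"tx": 0, "ty": 0.4, "tz": 0, "rx": 0, "ry": 0, "rz": 0},
    {"tx": 0, "ty": 0.6, "tz": 0, "rx": 0, "ry": 0, "rz": 0},
    {"tx": 0, "ty": 0.8, "tz": 0, "rx": 0, "ry": 0, "rz": 0},
    {"tx": 0, "ty": 0.9, "tz": 0, "rx": 0, "ry": 0, "rz": 0}
  ]
}}

```text
time: 17.22
position: [0.5527, -0.175, 0.1585]
tool_rot: [0.998, 0.058, -0.0, 0.0]
ft_force: [1.9, 3.6, 2.7]
grip_width: 0.0005
```

```bash
python3 -c "
from h import *
st()"
```

```text
case pos [-0.0004 -0.0518  0.1585] Fy case 3.4 F [1.9 3.6 2.7] w 0.0005 t 17.22
```

Now 1 mm per row, watching the force.

{"api": "send_rows", "payload": {
  "deltas": [
    {"tx": 0, "ty": 0.1, "tz": 0, "rx": 0, "ry": 0, "rz": 0},
    {"tx": 0, "ty": 0.2, "tz": 0, "rx": 0, "ry": 0, "rz": 0},
    {"tx": 0, "ty": 0.3, "tz": 0, "rx": 0, "ry": 0, "rz": 0},
    {"tx": 0, "ty": 0.4, "tz": 0, "rx": 0, "ry": 0, "rz": 0},
    {"tx": 0, "ty": 0.5, "tz": 0, "rx": 0, "ry": 0, "rz": 0}
  ]
}}

```text
time: 17.63
position: [0.5532, -0.1798, 0.1585]
tool_rot: [0.998, 0.058, -0.0, -0.0]
ft_force: [2.0, 4.0, 2.9]
grip_width: 0.0005
```

{"api": "send_rows", "payload": {
  "deltas": [
    {"tx": 0, "ty": 0.1, "tz": 0, "rx": 0, "ry": 0, "rz": 0},
    {"tx": 0, "ty": 0.2, "tz": 0, "rx": 0, "ry": 0, "rz": 0},
    {"tx": 0, "ty": 0.3, "tz": 0, "rx": 0, "ry": 0, "rz": 0}
  ]
}}

```text
time: 17.88
position: [0.5536, -0.1828, 0.1585]
tool_rot: [0.998, 0.058, -0.0, -0.0]
ft_force: [1.8, 4.8, 2.4]
grip_width: 0.0004
```

{"api": "send_rows", "payload": {
  "deltas": [
    {"tx": 0, "ty": 0.1, "tz": 0, "rx": 0, "ry": 0, "rz": 0},
    {"tx": 0, "ty": 0.2, "tz": 0, "rx": 0, "ry": 0, "rz": 0},
    {"tx": 0, "ty": 0.3, "tz": 0, "rx": 0, "ry": 0, "rz": 0}
  ]
}}

```text
time: 18.13
position: [0.5539, -0.1858, 0.1585]
tool_rot: [0.998, 0.058, -0.0, -0.0]
ft_force: [2.7, 3.8, 3.0]
grip_width: 0.0005
```

{"api": "send_rows", "payload": {
  "deltas": [
    {"tx": 0, "ty": 0.1, "tz": 0, "rx": 0, "ry": 0, "rz": 0},
    {"tx": 0, "ty": 0.2, "tz": 0, "rx": 0, "ry": 0, "rz": 0}
  ]
}}

```text
time: 18.3
position: [0.5542, -0.1878, 0.1585]
tool_rot: [0.998, 0.058, -0.0, -0.0]
ft_force: [3.1, 4.5, 1.6]
grip_width: 0.0004
```

{"api": "send_rows", "payload": {
  "deltas": [
    {"tx": 0, "ty": 0.1, "tz": 0, "rx": 0, "ry": 0, "rz": 0},
    {"tx": 0, "ty": 0.2, "tz": 0, "rx": 0, "ry": 0, "rz": 0}
  ]
}}

```text
time: 18.47
position: [0.5544, -0.1898, 0.1585]
tool_rot: [0.998, 0.058, -0.0, -0.0]
ft_force: [2.7, 4.9, 3.0]
grip_width: 0.0
```

{"api": "send_rows", "payload": {
  "deltas": [
    {"tx": 0, "ty": 0.1, "tz": 0, "rx": 0, "ry": 0, "rz": 0},
    {"tx": 0, "ty": 0.2, "tz": 0, "rx": 0, "ry": 0, "rz": 0}
  ]
}}

```text
time: 18.63
position: [0.5547, -0.1918, 0.1585]
tool_rot: [0.998, 0.058, -0.0, -0.0]
ft_force: [2.5, 4.5, 2.3]
grip_width: 0.0004
```

{"api": "send_rows", "payload": {
  "deltas": [
    {"tx": 0, "ty": 0.1, "tz": 0, "rx": 0, "ry": 0, "rz": 0}
  ]
}}

```text
time: 18.72
position: [0.5548, -0.1928, 0.1585]
tool_rot: [0.998, 0.058, -0.0, -0.0]
ft_force: [2.1, 4.2, 2.4]
grip_width: 0.0007
```

{"api": "send_rows", "payload": {
  "deltas": [
    {"tx": 0, "ty": 0.1, "tz": 0, "rx": 0, "ry": 0, "rz": 0}
  ]
}}

```text
time: 18.8
position: [0.5549, -0.1938, 0.1585]
tool_rot: [0.998, 0.058, -0.0, -0.0]
ft_force: [2.8, 4.5, 2.0]
grip_width: 0.0001
```

{"api": "send_rows", "payload": {
  "deltas": [
    {"tx": 0, "ty": 0.1, "tz": 0, "rx": 0, "ry": 0, "rz": 0}
  ]
}}

```text
time: 18.88
position: [0.555, -0.1947, 0.1585]
tool_rot: [0.998, 0.058, -0.0, -0.0]
ft_force: [3.4, 4.1, 1.8]
grip_width: 0.0006
```

{"api": "send_rows", "payload": {
  "deltas": [
    {"tx": 0, "ty": 0.1, "tz": 0, "rx": 0, "ry": 0, "rz": 0}
  ]
}}

```text
time: 18.97
position: [0.5551, -0.1957, 0.1585]
tool_rot: [0.998, 0.058, 0.0, -0.0]
ft_force: [2.7, 4.5, 1.7]
grip_width: 0.0004
```

{"api": "send_rows", "payload": {
  "deltas": [
    {"tx": 0, "ty": 0.1, "tz": 0, "rx": 0, "ry": 0, "rz": 0}
  ]
}}

```text
time: 19.05
position: [0.5552, -0.1967, 0.1585]
tool_rot: [0.998, 0.058, -0.0, -0.0]
ft_force: [2.5, 4.4, 2.0]
grip_width: 0.0005
```

Run:
```python
from h import *
st()
d=shot('top','pics/t6.png');st()
im=cv2.imread('pics/t6.png');cv2.imwrite('pics/t6c.png',cv2.resize(im[130:280,320:500],None,fx=4,fy=4,interpolation=cv2.INTER_CUBIC))
P=cloud(d).reshape(-1,3);C=np.array([tocase(p) for p in P]);g=d["color"].reshape(-1,3).mean(1)
for x0 in(-.08,-.05,.05,.08):
    m=(np.abs(C[:,0]-x0)<.012)&(C[:,1]<-.165)&(C[:,1]>-.225)
    b=np.floor(C[m][:,1]/.003)
    print(x0,[(round(k*3),round(np.median(C[m][b==k][:,2])*1000),int(np.median(g[m][b==k]))) for k in np.unique(b)])
```

```text
case pos [-0.0004 -0.0737  0.1585] Fy case 4.05 F [2.5 4.4 2. ] w 0.0005 t 19.05
case pos [-0.0004 -0.074   0.1585] Fy case 3.92 F [2.2 4.2 0.9] w 0.0002 t 19.1
-0.08 [(-225, 162, 141), (-222, 161, 145), (-219, 164, 146), (-216, 155, 95), (-213, 151, 112), (-210, 148, 124), (-207, 146, 123), (-204, 147, 61), (-201, 149, 42), (-198, 148, 40), (-195, 141, 109), (-192, 143, 121), (-189, 141, 122), (-186, 144, 123), (-183, 143, 123), (-180, 142, 123), (-177, 142, 124), (-174, 145, 124), (-171, 143, 122), (-168, 144, 121)]
-0.05 [(-225, 162, 142), (-222, 162, 145), (-219, 163, 145), (-216, 156, 84), (-213, 150, 112), (-210, 148, 122), (-207, 148, 109), (-204, 146, 55), (-201, 149, 42), (-198, 146, 39), (-195, 144, 91), (-192, 143, 118), (-189, 141, 121), (-186, 142, 122), (-183, 143, 121), (-180, 142, 120), (-177, 145, 121), (-174, 145, 120)]
0.05 [(-225, 166, 96), (-216, 160, 54)]
0.08 [(-225, 165, 137), (-222, 163, 138), (-219, 164, 140), (-216, 159, 87), (-213, 149, 103), (-210, 147, 122), (-207, 147, 110), (-204, 147, 62), (-201, 149, 41), (-198, 144, 43), (-195, 143, 91), (-192, 141, 95), (-189, 145, 98), (-186, 147, 93)]
```

View pics/t6c.png

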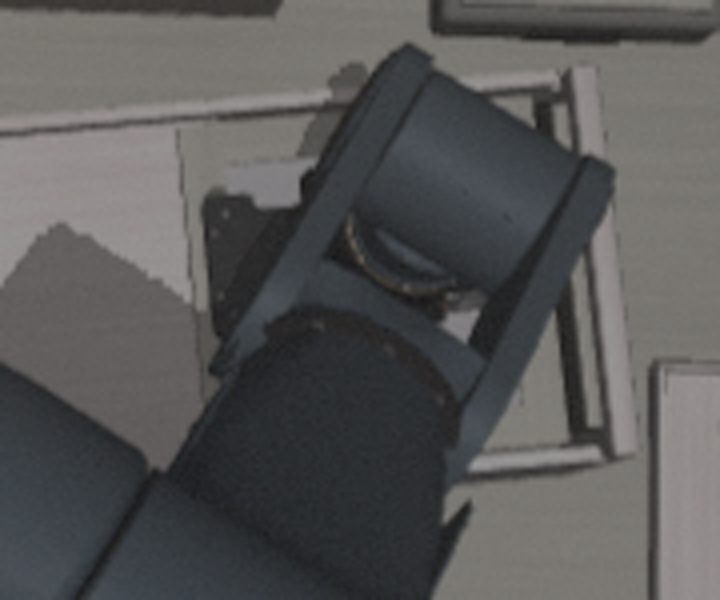

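The hatch edge at case y ≈ -0.194 is nearly at the dark seal. I go on in single small steps.

{"api": "send_rows", "payload": {
  "deltas": [
    {"tx": 0, "ty": 0.1, "tz": 0, "rx": 0, "ry": 0, "rz": 0}
  ]
}}

```text
time: 19.18
position: [0.5553, -0.1976, 0.1585]
tool_rot: [0.998, 0.058, -0.0, -0.0]
ft_force: [2.1, 4.1, 1.8]
grip_width: 0.0004
```

{"api": "send_rows", "payload": {
  "deltas": [
    {"tx": 0, "ty": 0.1, "tz": 0, "rx": 0, "ry": 0, "rz": 0}
  ]
}}

```text
time: 19.27
position: [0.5553, -0.1979, 0.1585]
tool_rot: [0.998, 0.058, -0.0, -0.001]
ft_force: [2.6, 7.7, 2.8]
grip_width: 0.0004
```

{"api": "send_rows", "payload": {
  "deltas": [
    {"tx": 0, "ty": 0.1, "tz": 0, "rx": 0, "ry": 0, "rz": 0}
  ]
}}

```text
time: 19.35
position: [0.5553, -0.1981, 0.1585]
tool_rot: [0.998, 0.058, -0.0, -0.002]
ft_force: [2.8, 9.4, 4.4]
grip_width: 0.0004
```

Seal contact. I hold once to see where it settles.

{"api": "send_rows", "payload": {
  "deltas": [
    {"tx": 0, "ty": 0, "tz": 0, "rx": 0, "ry": 0, "rz": 0},
    {"tx": 0, "ty": 0, "tz": 0, "rx": 0, "ry": 0, "rz": 0}
  ]
}}

```text
time: 19.52
position: [0.5553, -0.1981, 0.1585]
tool_rot: [0.998, 0.058, -0.0, -0.001]
ft_force: [2.9, 7.7, 2.8]
grip_width: 0.0006
```

{"api": "send_rows", "payload": {
  "deltas": [
    {"tx": 0, "ty": 0.1, "tz": 0, "rx": 0, "ry": 0, "rz": 0}
  ]
}}

```text
time: 19.6
position: [0.5554, -0.1982, 0.1585]
tool_rot: [0.998, 0.058, -0.0, -0.002]
ft_force: [3.0, 11.3, 5.0]
grip_width: 0.0004
```

{"api": "send_rows", "payload": {
  "deltas": [
    {"tx": 0, "ty": 0, "tz": 0, "rx": 0, "ry": 0, "rz": 0},
    {"tx": 0, "ty": 0, "tz": 0, "rx": 0, "ry": 0, "rz": 0}
  ]
}}

```text
time: 19.77
position: [0.5554, -0.1982, 0.1585]
tool_rot: [0.998, 0.058, -0.0, -0.002]
ft_force: [2.7, 10.2, 4.5]
grip_width: 0.0003
```

{"api": "send_rows", "payload": {
  "deltas": [
    {"tx": 0, "ty": 0.1, "tz": 0, "rx": 0, "ry": 0, "rz": 0},
    {"tx": 0, "ty": 0.1, "tz": 0, "rx": 0, "ry": 0, "rz": 0},
    {"tx": 0, "ty": 0.1, "tz": 0, "rx": 0, "ry": 0, "rz": 0}
  ]
}}

```text
time: 20.02
position: [0.5553, -0.1984, 0.1585]
tool_rot: [0.998, 0.058, -0.0, -0.003]
ft_force: [3.1, 11.6, 4.7]
grip_width: 0.0003
```

{"api": "send_rows", "payload": {
  "deltas": [
    {"tx": 0, "ty": 0.1, "tz": 0, "rx": 0, "ry": 0, "rz": 0},
    {"tx": 0, "ty": 0.1, "tz": 0, "rx": 0, "ry": 0, "rz": 0},
    {"tx": 0, "ty": 0.1, "tz": 0, "rx": 0, "ry": 0, "rz": 0}
  ]
}}

```text
time: 20.27
position: [0.5554, -0.1985, 0.1585]
tool_rot: [0.998, 0.058, -0.001, -0.004]
ft_force: [4.2, 13.7, 4.8]
grip_width: 0.0005
```

{"api": "send_rows", "payload": {
  "deltas": [
    {"tx": 0, "ty": 0.1, "tz": 0, "rx": 0, "ry": 0, "rz": 0},
    {"tx": 0, "ty": 0.1, "tz": 0, "rx": 0, "ry": 0, "rz": 0},
    {"tx": 0, "ty": 0.1, "tz": 0, "rx": 0, "ry": 0, "rz": 0}
  ]
}}

```text
time: 20.52
position: [0.5554, -0.1986, 0.1585]
tool_rot: [0.998, 0.058, -0.001, -0.004]
ft_force: [2.6, 16.2, 6.4]
grip_width: 0.0004
```

{"api": "send_rows", "payload": {
  "deltas": [
    {"tx": 0, "ty": 0.1, "tz": 0, "rx": 0, "ry": 0, "rz": 0},
    {"tx": 0, "ty": 0.1, "tz": 0, "rx": 0, "ry": 0, "rz": 0},
    {"tx": 0, "ty": 0.1, "tz": 0, "rx": 0, "ry": 0, "rz": 0}
  ]
}}

```text
time: 20.77
position: [0.5554, -0.1988, 0.1585]
tool_rot: [0.998, 0.058, -0.001, -0.005]
ft_force: [3.7, 16.6, 7.2]
grip_width: 0.0004
```

{"api": "send_rows", "payload": {
  "deltas": [
    {"tx": 0, "ty": 0.1, "tz": 0, "rx": 0, "ry": 0, "rz": 0},
    {"tx": 0, "ty": 0.1, "tz": 0, "rx": 0, "ry": 0, "rz": 0},
    {"tx": 0, "ty": 0.1, "tz": 0, "rx": 0, "ry": 0, "rz": 0},
    {"tx": 0, "ty": 0.1, "tz": 0, "rx": 0, "ry": 0, "rz": 0},
    {"tx": 0, "ty": 0.1, "tz": 0, "rx": 0, "ry": 0, "rz": 0}
  ]
}}

```text
time: 21.18
position: [0.5554, -0.199, 0.1585]
tool_rot: [0.998, 0.058, -0.001, -0.006]
ft_force: [4.2, 19.0, 6.8]
grip_width: 0.0004
```

{"api": "send_rows", "payload": {
  "deltas": [
    {"tx": 0, "ty": 0, "tz": 0, "rx": 0, "ry": 0, "rz": 0},
    {"tx": 0, "ty": 0, "tz": 0, "rx": 0, "ry": 0, "rz": 0},
    {"tx": 0, "ty": 0, "tz": 0, "rx": 0, "ry": 0, "rz": 0},
    {"tx": 0, "ty": 0, "tz": 0, "rx": 0, "ry": 0, "rz": 0},
    {"tx": 0, "ty": 0, "tz": 0, "rx": 0, "ry": 0, "rz": 0}
  ]
}}

```text
time: 21.6
position: [0.5554, -0.199, 0.1585]
tool_rot: [0.998, 0.058, -0.001, -0.006]
ft_force: [3.2, 19.2, 7.7]
grip_width: 0.0002
```

Held at about 18.7 N at the wrist, so roughly 14.7 N on the seal after the 4 N drag. Backing off gently along +y.

{"api": "send_rows", "payload": {
  "deltas": [
    {"tx": 0, "ty": -0.2, "tz": 0, "rx": 0, "ry": 0, "rz": 0},
    {"tx": 0, "ty": -0.4, "tz": 0, "rx": 0, "ry": 0, "rz": 0},
    {"tx": 0, "ty": -0.6, "tz": 0, "rx": 0, "ry": 0, "rz": 0},
    {"tx": 0, "ty": -0.8, "tz": 0, "rx": 0, "ry": 0, "rz": 0},
    {"tx": 0, "ty": -1.0, "tz": 0, "rx": 0, "ry": 0, "rz": 0}
  ]
}}

```text
time: 22.02
position: [0.5543, -0.1965, 0.1582]
tool_rot: [0.998, 0.059, -0.001, 0.001]
ft_force: [0.7, 0.7, -0.2]
grip_width: 0.0006
```

{"api": "send_rows", "payload": {
  "deltas": [
    {"tx": 0, "ty": -0.4, "tz": 0, "rx": 0, "ry": 0, "rz": 0},
    {"tx": 0, "ty": -1.0, "tz": 0, "rx": 0, "ry": 0, "rz": 0},
    {"tx": 0, "ty": -2.0, "tz": 0, "rx": 0, "ry": 0, "rz": 0},
    {"tx": 0, "ty": -3.0, "tz": 0, "rx": 0, "ry": 0, "rz": 0},
    {"tx": 0, "ty": -4.0, "tz": 0, "rx": 0, "ry": 0, "rz": 0}
  ]
}}

```text
time: 22.43
position: [0.55, -0.1549, 0.1584]
tool_rot: [0.998, 0.058, -0.0, -0.0]
ft_force: [-0.5, 0.3, -0.0]
grip_width: 0.0005
```

{"api": "send_rows", "payload": {
  "deltas": [
    {"tx": 0, "ty": 0, "tz": -2, "rx": 0, "ry": 0, "rz": 0},
    {"tx": 0, "ty": -1.0, "tz": -5, "rx": 0, "ry": 0, "rz": 0},
    {"tx": 0, "ty": -3.0, "tz": -8, "rx": 0, "ry": 0, "rz": 0},
    {"tx": 0, "ty": -6.0, "tz": -10, "rx": 0, "ry": 0, "rz": 0},
    {"tx": 0, "ty": -9.0, "tz": -11, "rx": 0, "ry": 0, "rz": 0}
  ]
}}

```text
time: 22.85
position: [0.5411, -0.0657, 0.2717]
tool_rot: [0.998, 0.058, 0.003, 0.001]
ft_force: [0.7, -0.0, -0.5]
grip_width: 0.0003
```

{"api": "send_rows", "payload": {
  "deltas": [
    {"tx": 0, "ty": -4, "tz": 0, "rx": 0, "ry": 0, "rz": 0},
    {"tx": 0, "ty": -8.0, "tz": 0, "rx": 0, "ry": 0, "rz": 0},
    {"tx": 0, "ty": -11.0, "tz": 0, "rx": 0, "ry": 0, "rz": 0},
    {"tx": 0, "ty": -13.0, "tz": 0, "rx": 0, "ry": 0, "rz": 0},
    {"tx": 0, "ty": -14.0, "tz": 0, "rx": 0, "ry": 0, "rz": 0}
  ]
}}

```text
time: 23.27
position: [0.5221, 0.076, 0.2687]
tool_rot: [0.998, 0.06, -0.0, -0.0]
ft_force: [0.4, 0.0, -0.6]
grip_width: 0.0002
```

Run:
```python
from h import *
d=shot('top','pics/t7.png')
im=cv2.imread('pics/t7.png');cv2.imwrite('pics/t7c.png',cv2.resize(im[130:300,150:500],None,fx=2.2,fy=2.2,interpolation=cv2.INTER_CUBIC))
P=cloud(d);m=np.nan_to_num(P,nan=-9);X,Y,Z=m[...,0],m[...,1],m[...,2]
p=m[(Z>.17)&(Z<.19)&(X>.45)&(X<.65)&(Y<-.15)&(Y>-.3)]
r=cv2.minAreaRect((p[:,:2]*1000).astype(np.float32)); print(r,len(p),tocase([r[0][0]/1000,r[0][1]/1000,.18]))
d=shot('side','pics/s7.png')
for x in robot.outline_of('shaker','side')[:4]: print(x["p"],x["xy"],world(d,*x["xy"]))
st()
```

```text
((557.1355590820312, -213.1436004638672), (98.50037384033203, 13.493426322937012), 6.443356990814209) 241 [-0.00039245 -0.09021392  0.18      ]
0.96 [311.3, 406.1] [0.31566126 0.25929684 0.08319264]
0.81 [320.3, 364.5] [0.35286774 0.19300231 0.07593093]
0.59 [269.0, 317.3] [0.48860567 0.18175407 0.07235069]
case pos [-0.0005  0.1978  0.2686] Fy case 0.02 F [ 0.2  0.  -0. ] w 0.0004 t 23.42
```

View pics/t7c.png

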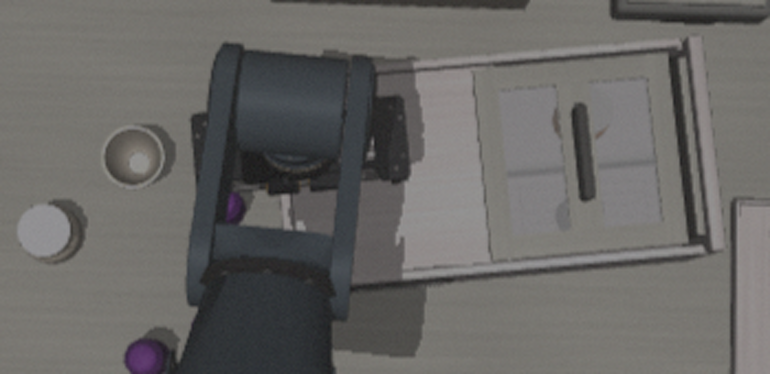

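View pics/s7.png

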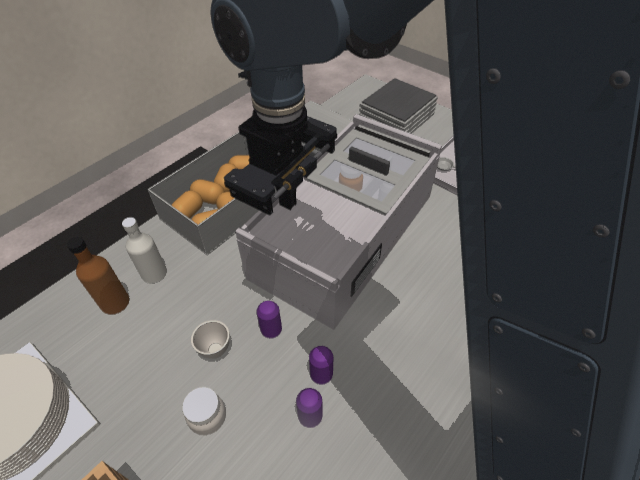

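The hatch is closed at y = -0.090 with its edge on the dark seal. The shaker still stands under the near pane at crop (565,212), and the jar and pots are in place.

```bash
python3 -c "
from h import *
print(robot.hand_in()); st()"
```

```text
the job is handed in; nothing more can be done
None
the job is handed in; nothing more can be done
```

The shaker is standing on the rack in the near well and the hatch is shut against the seal. I handed the job in at about 23.4 s of the 72 s; no verdict was reported.

- **Shaker:** I picked up the grey steel shaker and left the three purple look-alikes alone. It touched down on the rack at the expected height. After release both cameras showed it upright there, about 20 mm from the rack's centre by the grip position.
- **Hatch:** I pushed it with closed fingers against the pull, then pressed in small steps. The wrist force held at about 18.7 N for roughly 0.8 s. Subtracting the 4 N drag leaves about 14.7 N on the seal, an estimate since the seal force itself is not measured.
- **Last checks:** After I backed off, the hatch was at y ≈ -0.090 m in the case's frame, with its edge on the seal. The shaker was still faintly visible under the near pane. The jar and both pots looked unmoved.

One check failed: in the final side picture the network no longer found the shaker, because the closed hatch and glare hid it. Its final position therefore rests on the top view through the pane. The force still on the seal after letting go could not be measured.

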